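# Lift the routing template off its dowels

## Task

The routing is finished: take the aluminium template off the guitar body and lay it flat, grip rib up, in the middle of the cork pad, lengthwise along the pad. It sits on two tight steel dowels and one of them grips its hole much harder than the other (you cannot see which, feel for it), so ease it straight up and keep it level until it is clear of both dowels. Set it down rather than dropping it, let go, and leave the other things on the bench where they are.

Things in the scene. Friction and masses are not known exactly. Their poses are not given: they have to be found in the camera images.
- template: Routing template, loose, 0.4 to 0.5 kg evenly spread: aluminium plate 284 x 114 x 10 mm with two windows and a wooden grip rib on top. Origin: centre of the underside; x along its length, z up; plate top at z 10 mm. 11 mm dowel holes at x +120 and -120 mm. It starts fully down on the guitar, on both dowels, x to the neck end. Tilting over 3 degrees while on the dowels counts as binding.
- rib_top (a point): Centre of the top of the template's dark wooden rib (template frame: z 36 mm). The rib stands 26 mm above the plate, is 14 mm wide and 200 mm long along the template's x (-100 to +100 mm). Grip it across, anywhere along its length. Its varnish is smooth: a strong twist, as from a pull far from the tight dowel, makes it turn in the fingers.
- guitar: Solid electric-guitar body, teal, lying back side up, fixed, about 430 x 300 mm, 45 mm thick. Origin: on its underside below the middle of the body; x towards the neck end, z up; top face at z 45 mm.
- template_seat (a point): Point on the top face of the guitar body, midway between the dowels, where the template's origin sits at the start; axes as the guitar's. One of the two dowels, unseen and varying, has sprung lips that drag on its hole with 13 to 21 N until the plate is clear; the other is free. Pulled at mid-rib, the free end rises first; pulled 70 to 88 mm out on the tight side, the plate rises level.
- dowel_neck (a point): Centre of the top of the steel dowel nearer the neck end: 10 mm diameter, standing 36 mm up from the guitar's top face (26 mm above the seated plate's top), 120 mm from template_seat along +x. Fixed.
- dowel_tail (a point): Centre of the top of the other, identical-looking dowel, 120 mm from template_seat along -x. Fixed.
- pad: Cork pad lying on the bench, fixed, 380 x 230 mm, 8 mm thick. Origin: centre of its underside; x along its length, z up; top face at z 8 mm.
- screwdriver: Bystander: a screwdriver lying on the bench, origin at its underside.
- polish: Bystander: a small amber polish bottle, 44 mm diameter, 110 mm tall, standing; origin at the centre of its foot.
- string_box: Bystander: a flat cardboard box 60 x 90 x 20 mm; origin at the centre of its underside.

How it is judged (in metres and radians):
On the way:
1. the template has been raised clear of both dowels (z of template in the frame of template_seat above 0.037 m and contact force between the fingers and template above 0.5 N), for 0.1 s.
At the end, for the whole second after the job is handed in: The template lies flat (within 2 degrees) and rib up on the cork pad, its centre within 40 mm of the pad's centre along the pad and 35 mm across it, its length within 10 degrees of the pad's (either way round), at rest and released (x of template in the frame of pad between -0.04 and 0.04 m and y of template in the frame of pad between -0.035 and 0.035 m and z of template in the frame of pad between 0.005 and 0.011 m and angle between the x axis of template and the x axis of pad, either way round below 0.17 rad and angle between template's own z axis and vertical below 0.04 rad and linear speed of template below 0.01 m/s and contact force between the fingers and template below 0.1 N); the robot touches nothing.
It fails at once if the template tilts more than 3 degrees while it is still on the dowels (z of template in the frame of template_seat below 0.029 m and horizontal distance between template and template_seat below 0.04 m and angle between template's own z axis and vertical above 0.052 rad).
It fails at once if the template is let go in the air, more than 20 mm above the pad, away from its seat (contact force between the fingers and template below 0.1 N and z of template in the frame of pad above 0.028 m and horizontal distance between template and template_seat above 0.04 m).
It fails at once if the screwdriver is moved by more than 20 mm (distance of screwdriver from where it was at the start of the episode above 0.02 m).
It fails at once if the bottle is moved by more than 20 mm (distance of polish from where it was at the start of the episode above 0.02 m).
It fails at once if the cardboard box is moved by more than 20 mm (distance of string_box from where it was at the start of the episode above 0.02 m).
It also fails if it takes over 72 s, if anything falls off the work surface, if the arm or the gripper's body presses on something with over 40 N, if the wrist force passes 120 N, or if a joint passes its speed limit or range.

## Robot

A 6-joint arm with a two-finger parallel gripper is mounted at the origin on the work surface. World frame = base frame: x ahead of the robot, y to its left, z up, the work surface at z = 0. Lengths are in mm, angles in rad, forces in N, time in s.
With the tool pointing down it reaches from about 350 to 775 mm from the base axis. Payload 5.5 kg.
Tool frame: the origin (TCP) lies at the very end of the fingers, on their centre line; the grasp point (between the pads) lies 19 mm behind it (env.grasp_offset is the distance from the TCP to the grasp point, in mm); z points along the fingers, y is the line along which they close (so a half turn about z gives the same grasp; the last joint's range is limited). The gripper opens to 85 mm and grips with 20 to 120 N. Pads are 22 mm wide; open, the fingers measure 114 mm over their backs; the gripper's body (76 mm by 85 mm) begins 54 mm behind the grasp point. The pads swing forward as they close: fully open they stand 13 mm farther back than shut.
Start: joints at [1.088, 0.313, 0.046, 1.304, 0, 1.431], TCP at [193.298, 541.579, 231.323] pointing down, gripper open.
Joint ranges: [-2.76, 2.76], [-0.86, 1.69], [-1.03, 1.26], [-2.2, 2.34], [-1.47, 1.5], [-3.14, 3.14]. Speed limits (rad/s): [2.57, 2.57, 3.14, 3.14, 3.14, 3.14].

## Interface

Orientations are given as a unit quaternion [w, x, y, z].
In Python, from station import readout, vision, env gives the robot as it stands.
- The arm moves only by the tool send_rows, never from a script. Its argument "rows" is a list of rows, each a list of 5 numbers: the shift along the tool's x, y, z in units of 50 mm (1.0 is 50 mm), then the turn about the tool's z in units of 60 degrees (1.0 is 60 degrees), then the opening, from 0 (shut) to 1 (fully open). A call has 1 to 20 rows; each row shifts and turns the commanded pose from where the row before left it, along the tool's axes as they then stand; what a row does not reach is not made up. A row lasts 1/12 s, in which the tool goes at most 41.7 mm and 7.16 degrees, less where a joint would pass 70% of its speed; a pose out of reach is approached as far as the arm can. A call with a number of a shift or a turn outside -1 to 1 is refused whole. A call with a gripper value outside its range is refused whole. The fingers move at their own pace and stop on an object; "force" is the grip in N (left out, the last holds). Time passes only in rows, so rows that do not move let the fingers close. It gives the time, the measured TCP pose, the force, the opening and the grip force at its end, in the units of the state.
- readout.get_state(): the state, without advancing time (a new reading comes with each control period).
- vision.grab_frame(name): name is "scene" or "top" or "wrist"; returns (picture, depth): 400x640x3 uint8, red, green, blue; 400x640 float32, mm along the optical axis (not along the pixel's ray), 0 where there is no reading.
- vision.get_calibration(name): a dict with "K" (3x3 intrinsics, pixels), "position" and "rotation" of the camera in the world; the wrist camera has in their place "T_tool_cam" (4x4, takes a point from camera to tool coordinates, whose origin is the TCP and whose axes are the flange's). Camera axes: x right, y up, looking along -z (the intrinsics and any distortion apply to the point x, -y, -z); pixel columns grow to the right and rows downward; lengths in mm; the calibration is good to about 2 mm. A picture is of the moment at which its call begins: read the wrist's pose just before it. get_calibration takes no time and is no camera call.
- env.sign_off(): hands the job in; it is judged then, once.
The state is a dict: "time_s": time; "q": joint angles; "joint_vel": joint speeds; "tau": joint torques, N m; "eef_pos": TCP position; "tcp_rot": TCP orientation; "ft_force": force on the tool from outside, world axes, zero at the start; "wrist_torque": the same for the moment, N m; "gripper_width": finger opening in mm; "finger_force": force on a finger pad.
Only numpy, scipy, OpenCV 4.12 (cv2) and the standard library are available. Lean on these libraries where they do the work, as an engineer would, in place of code of your own. Each camera call takes 0.05 s, during which the arm holds its last target. There are 200 camera calls.

## Working session

There is one attempt and no reset: what is moved stays moved. The work goes in short steps, Python scripts to look and compute and a tool call to move; the robot and the scene stay as the last step left them, time stands still between calls to the robot, and variables do not carry over. Pictures are saved under pics/ and viewed, at most 10 in all, crops included, and the job is handed in when it is done.

Besides the shell and the picture viewer there is one more tool, called as a command line: name --pt "numbers of a row" for each row, then --argument value for the rest. send_rows: Moves the arm, as the interface text tells. Its arguments: {"type":"object","properties":{"rows":{"type":"array"},"force":{"type":"number"}},"required":["rows"]}

```bash
ls; mkdir -p pics; python3 - <<'E'
from station import readout, vision, env
import cv2,numpy as np
print(readout.get_state())
for n in("top","scene"):
    p,d=vision.grab_frame(n); cv2.imwrite(f"pics/{n}0.png",p[:,:,::-1]); np.savez(f"pics/{n}0.npz",p=p,d=d)
    print(n,vision.get_calibration(n))
print(vision.get_calibration("wrist"),env.grasp_offset)
E
```

```text
pics
{'time_s': 0.0, 'q': array([ 1.08838837e+00,  3.13986284e-01,  4.50042302e-02,  1.30357153e+00,
       -4.02085901e-05,  1.43122577e+00]), 'joint_vel': array([ 0.00156009, -0.00030539,  0.00076586, -0.00060195, -0.00119985,
        0.00061602]), 'tau': array([-7.33147608e-04, -4.80628395e+01,  2.98533583e+01,  1.94989733e-02,
       -1.20749896e-04,  1.30441386e-06]), 'eef_pos': array([193.06847123, 541.09959759, 230.42720328]), 'tcp_rot': array([-2.49721249e-04,  1.70580346e-01,  9.85343378e-01, -8.42634781e-04]), 'ft_force': array([0.37803593, 0.26745252, 0.20590682]), 'wrist_torque': array([-0.05492363, -0.04264107,  0.02705462]), 'finger_force': 0.0, 'gripper_width': 85.3364193525989}
top {'K': array([[381.54275969,   0.        , 321.53069368],
       [  0.        , 381.54275969, 193.04320373],
       [  0.        ,   0.        ,   1.        ]]), 'position': array([484.6165089 , -20.75516653, 984.07001842]), 'rotation': array([-0.70050397, -0.06417494,  0.06390957,  0.70787805])}
scene {'K': array([[474.15428061,   0.        , 318.95074394],
       [  0.        , 474.15428061, 187.24261842],
       [  0.        ,   0.        ,   1.        ]]), 'position': array([991.48726424, 561.8187138 , 969.33950454]), 'rotation': array([0.2508857 , 0.09330927, 0.30609984, 0.91359326])}
{'K': array([[300.0431465 ,   0.        , 320.93708263],
       [  0.        , 300.0431465 , 200.07680392],
       [  0.        ,   0.        ,   1.        ]]), 'T_tool_cam': array([[ 8.01873742e-04,  9.45171069e-01,  3.26574658e-01,
         8.35408338e+01],
       [ 9.99999507e-01, -9.49266219e-04,  2.91956580e-04,
        -6.07039072e-01],
       [ 5.85955204e-04,  3.26574263e-01, -9.45171364e-01,
        -1.42189784e+02],
       [ 0.00000000e+00,  0.00000000e+00,  0.00000000e+00,
         1.00000000e+00]])} 18.700000000000003
```

View pics/top0.png

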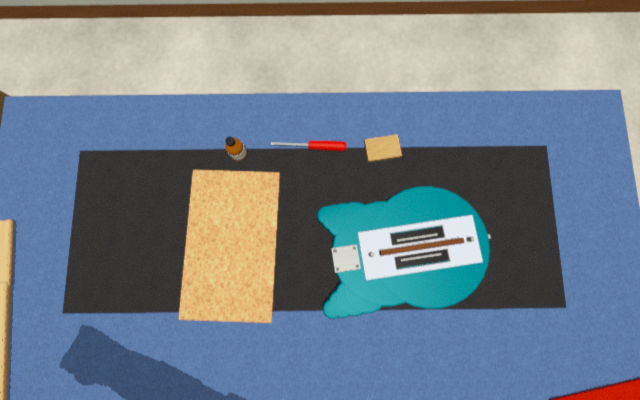

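View pics/scene0.png

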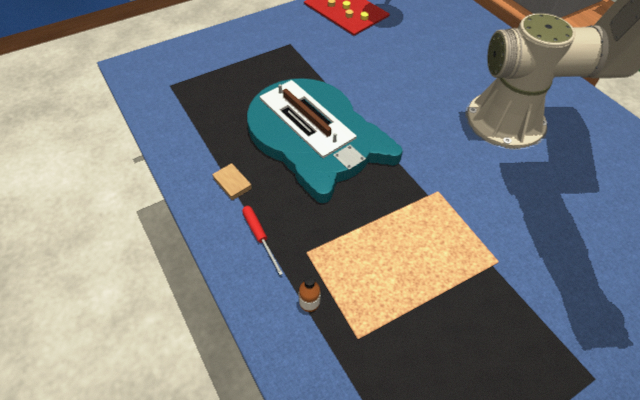

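The top view shows the template at about (420,247), with its rib from (380,253) to (464,240). The dowels are at (371,254) and (470,239), and the neck end is to the left. The pad is centred near (230,246), and the bystanders are above it in the row at about y=148. In the scene view the rib runs (285,92) to (329,133), and the pad is around (403,263).

```bash
cat > h.py <<'E'
import numpy as np, cv2
from scipy.spatial.transform import Rotation as R
from station import readout, vision, env
def quat(q): return R.from_quat([q[1],q[2],q[3],q[0]])
def cam(n,st=None):
    c=vision.get_calibration(n)
    if n!="wrist": return c["K"],np.array(c["position"]),quat(c["rotation"]).as_matrix()
    T=c["T_tool_cam"]; Rt=quat(st["tcp_rot"]).as_matrix()
    return c["K"],np.array(st["eef_pos"])+Rt@T[:3,3],Rt@T[:3,:3]
def ray(c,uv):
    K,p,Rm=c; d=np.array([(uv[0]-K[0,2])/K[0,0],-(uv[1]-K[1,2])/K[1,1],-1]); return p,Rm@d
def plane(c,uv,z):
    p,d=ray(c,uv); return p+d*(z-p[2])/d[2]
def tri(c1,u1,c2,u2):
    p,d=ray(c1,u1);q,e=ray(c2,u2)
    s=np.linalg.lstsq(np.c_[d,-e],q-p,rcond=None)[0]
    a,b=p+d*s[0],q+e*s[1]; return (a+b)/2,np.linalg.norm(a-b)
def big(m,roi):
    x0,y0,x1,y1=roi; z=np.zeros(m.shape,np.uint8); z[y0:y1,x0:x1]=m[y0:y1,x0:x1]
    c=max(cv2.findContours(z,cv2.RETR_EXTERNAL,cv2.CHAIN_APPROX_NONE)[0],key=cv2.contourArea); return c
def rect(c):
    return cv2.boxPoints(cv2.minAreaRect(c))
def quad(c):
    h=cv2.convexHull(c)
    for e in np.linspace(2,30,57):
        a=cv2.approxPolyDP(h,e,True)
        if len(a)<=4: return a[:,0].astype(float)
E
cat > m.py <<'E'
from h import *
T,S=cam("top"),cam("scene"); im={n:np.load(f"pics/{n}0.npz") for n in("top","scene")}
roi={"top":dict(g=(340,200,500,300),p=(170,160,290,330)),"scene":dict(g=(240,70,370,165),p=(290,180,510,350))}
res={}
for n in im:
    p=im[n]["p"]; hsv=cv2.cvtColor(p,cv2.COLOR_RGB2HSV); H,Sa,V=[hsv[...,i] for i in range(3)]
    rib=((H<20)&(Sa>90)&(V>40)&(V<190)).astype(np.uint8)*255
    cork=((H>5)&(H<28)&(Sa>60)&(V>120)).astype(np.uint8)*255
    cork=cv2.morphologyEx(cork,cv2.MORPH_CLOSE,np.ones((5,5)))
    wh=((Sa<40)&(V>170)).astype(np.uint8)*255
    r=big(rib,roi[n]["g"]); k=quad(big(cork,roi[n]["p"])); w=quad(big(wh,roi[n]["g"]))
    res[n]=(rect(r),k,w); print(n,"rib",rect(r).round(1).tolist(),cv2.contourArea(r),"\npad",k.tolist(),"\nplate",w.tolist())
def order(c,q,z): # sort by world angle
    P=np.array([plane(c,u,z) for u in q]); a=P[:,:2]-P[:,:2].mean(0); return [q[i] for i in np.argsort(np.arctan2(a[:,1],a[:,0]))]
for nm,i,z in(("pad",1,8),("plate",2,55)):
    a,b=order(T,res["top"][i],z),order(S,res["scene"][i],z)
    X=np.array([tri(T,u,S,v)[0] for u,v in zip(a,b)]); print(nm,X.round(0).tolist(),"gap",[round(tri(T,u,S,v)[1],1) for u,v in zip(a,b)])
    for nn,c,q in(("T",T,a),("S",S,b)):
        P=np.array([plane(c,u,z) for u in q]); print(nn,P[:,:2].round(0).tolist(),P.mean(0).round(1),"sides",np.linalg.norm(P-np.roll(P,-1,0),axis=1).round(0))
    print("mean3d",X.mean(0).round(1))
def ends(c,q):
    P=np.array(q); i=[np.linalg.norm(P[0]-P[1]),np.linalg.norm(P[1]-P[2])]
    e=[(P[0]+P[1])/2,(P[2]+P[3])/2] if i[0]<i[1] else [(P[1]+P[2])/2,(P[3]+P[0])/2]
    return sorted(e,key=lambda u:-plane(c,u,80)[1])
for u,v in zip(ends(T,res["top"][0]),ends(S,res["scene"][0])):
    print("rib end",u,v,[x if np.isscalar(x) else x.round(1) for x in tri(T,u,S,v)],plane(T,u,81).round(1))
E
python3 m.py
```

```text
top rib [[379.6000061035156, 250.39999389648438], [462.5, 237.60000610351562], [463.1000061035156, 241.89999389648438], [380.29998779296875, 254.6999969482422]] 277.5 
pad [[194.0, 169.0], [279.0, 172.0], [270.0, 322.0], [179.0, 319.0]] 
plate [[472.0, 216.0], [481.0, 261.0], [365.0, 278.0], [358.0, 232.0]]
scene rib [[280.20001220703125, 93.0999984741211], [286.1000061035156, 86.5999984741211], [333.3999938964844, 129.3000030517578], [327.3999938964844, 135.8000030517578]] 455.0 
pad [[438.0, 192.0], [497.0, 262.0], [357.0, 338.0], [307.0, 251.0]] 
plate [[260.0, 96.0], [292.0, 81.0], [355.0, 136.0], [322.0, 155.0]]
pad [[344.0, 108.0, 6.0], [720.0, 89.0, 12.0], [732.0, 315.0, 5.0], [354.0, 332.0, 3.0]] gap [np.float64(1.7), np.float64(0.3), np.float64(0.1), np.float64(2.9)]
T [[344.0, 108.0], [721.0, 90.0], [732.0, 314.0], [353.0, 332.0]] [537.4 210.9   8. ] sides [378. 224. 379. 224.]
S [[346.0, 108.0], [719.0, 87.0], [733.0, 316.0], [358.0, 333.0]] [539.1 210.9   8. ] sides [374. 229. 375. 225.]
mean3d [537.6 211.1   6.6]
plate [[485.0, -402.0, 55.0], [595.0, -390.0, 55.0], [559.0, -110.0, 57.0], [449.0, -123.0, 58.0]] gap [np.float64(0.0), np.float64(1.9), np.float64(2.8), np.float64(1.9)]
T [[485.0, -402.0], [594.0, -389.0], [558.0, -109.0], [449.0, -123.0]] [ 521.4 -255.5   55. ] sides [109. 282. 110. 282.]
S [[486.0, -401.0], [595.0, -390.0], [559.0, -112.0], [448.0, -125.0]] [ 522.1 -257.4   55. ] sides [110. 280. 111. 278.]
mean3d [ 522.1 -256.    56. ]
rib end [379.92487 252.51152] [330.40915 132.547  ] [array([ 507. , -157.4,   70.1]), np.float64(1.8230632442940005)] [ 507.4 -156.4   81. ]
rib end [462.80927 239.76009] [283.13638  89.849  ] [array([ 536.7, -355.1,   77.7]), np.float64(4.133170744400584)] [ 535.  -352.4   81. ]
```

Both views agree. The template centre is about (522,-256), its top is at z≈56, and its neck axis points at 97.4°. The pad centre is about (538,211), with its length at -2.9°. First I turn the tool so its x axis lies along the rib, then shift over.

send_rows --pt "0 0 0 0.117 1" --pt "0 0 0 0.117 1" --pt "0 0 0 0.117 1" --pt "0 0 0 0.117 1" --pt "0 0 0 0.117 1" --pt "0 0 0 0.117 1" --pt "0 0 0 0.117 1" --pt "0 0 0 0.117 1" --pt "0 0 0 0.114 1" --pt "0 0.5 0 0 1" --pt "0 0.5 0 0 1" --pt "0 0.5 0 0 1" --pt "0 0.5 0 0 1" --pt "0 0.5 0 0 1" --pt "0 0.5 0 0 1" --pt "0 0.5 0 0 1" --pt "0 0.5 0 0 1" --pt "0 0.45 0 0 1" --pt "0 0 0 0 1"

```text
time_s: 1.68
eef_pos: [418.1, 569.5, 229.2]
tcp_rot: [0.001, 0.662, 0.75, -0.0]
ft_force: [-1.1, -0.4, -0.0]
gripper_width: 85.3
finger_force: 0.0
```

send_rows --pt "-0.5 0 0 0 1" --pt "-0.5 0 0 0 1" --pt "-0.5 0 0 0 1" --pt "-0.5 0 0 0 1" --pt "-0.5 0 0 0 1" --pt "-0.5 0 0 0 1" --pt "-0.5 0 0 0 1" --pt "-0.5 0 0 0 1" --pt "-0.5 0 0 0 1" --pt "-0.5 0 0 0 1" --pt "-0.5 0 0 0 1" --pt "-0.5 0 0 0 1" --pt "-0.5 0 0 0 1" --pt "-0.5 0 0 0 1" --pt "-0.5 0 0 0 1" --pt "-0.5 0 0 0 1" --pt "-0.5 0 0 0 1"

```text
time_s: 3.1
eef_pos: [467.6, 147.7, 231.0]
tcp_rot: [-0.0, 0.66, 0.751, -0.0]
ft_force: [0.1, 0.2, -0.0]
gripper_width: 85.2
finger_force: 0.0
```

send_rows --pt "-0.5 0 0 0 1" --pt "-0.5 0 0 0 1" --pt "-0.5 0 0 0 1" --pt "-0.5 0 0 0 1" --pt "-0.5 0 0 0 1" --pt "-0.5 0 0 0 1" --pt "-0.5 0 0 0 1" --pt "-0.5 0 0 0 1" --pt "-0.5 0 0 0 1" --pt "-0.5 0 0 0 1" --pt "-0.5 0 0 0 1" --pt "-0.5 0 0 0 1" --pt "-0.5 0 0 0 1" --pt "-0.5 0 0 0 1" --pt "-0.5 0 0 0 1" --pt "-0.5 0 0 0 1" --pt "-0.2 0 0 0 1" --pt "0 0 0 0 1" --pt "0 0 0 0 1"

```text
time_s: 4.68
eef_pos: [520.4, -257.4, 230.7]
tcp_rot: [-0.001, 0.66, 0.751, 0.0]
ft_force: [0.2, 0.8, 0.6]
gripper_width: 85.6
finger_force: 0.0
```

Now a wrist view from above the template, to refine the rib's line.

```bash
cat > w.py <<'E'
from h import *
import sys
st=readout.get_state(); p,d=vision.grab_frame("wrist"); c=cam("wrist",st)
cv2.imwrite(f"pics/{sys.argv[1]}.png",p[:,:,::-1]); np.savez(f"pics/{sys.argv[1]}.npz",p=p,d=d)
Rt=quat(st["tcp_rot"]).as_matrix(); print("tcp",st["eef_pos"].round(1),"yaw",np.degrees(np.arctan2(Rt[1,0],Rt[0,0])).round(2),"z",Rt[:,2].round(3))
hsv=cv2.cvtColor(p,cv2.COLOR_RGB2HSV); H,S,V=[hsv[...,i] for i in range(3)]
m=((H<20)&(S>90)&(V>30)&(V<200)).astype(np.uint8)*255
r=big(m,(0,0,640,400)); q=rect(r); print(q.round(0).tolist(),cv2.contourArea(r))
P=np.array([plane(c,u,81) for u in q]); print(P.round(1).tolist(),P.mean(0).round(1))
e=P[1]-P[0] if np.linalg.norm(P[1]-P[0])>np.linalg.norm(P[2]-P[1]) else P[2]-P[1]
print("rib yaw",np.degrees(np.arctan2(e[1],e[0])).round(2),"len",np.linalg.norm(e).round(1))
E
python3 w.py w1
```

```text
tcp [ 520.4 -257.4  230.7] yaw 97.33 z [-0.001  0.001 -1.   ]
[[490.0, 158.0], [538.0, 79.0], [567.0, 97.0], [519.0, 176.0]] 666.5
[[681.9, -210.0, 81.0], [702.2, -134.9, 81.0], [734.6, -146.0, 81.0], [716.7, -223.6, 81.0]] [ 708.8 -178.6   81. ]
rib yaw 74.89 len 77.9
```

View pics/w1.png

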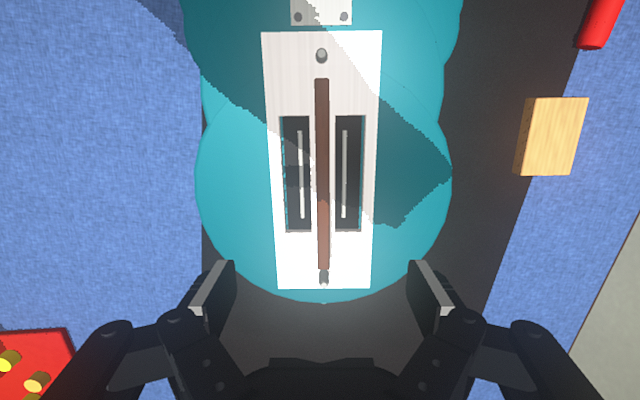

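The wrist view shows the rib from about (322,78) to (323,270), running nearly straight down the picture, with dowels at (321,55) and (323,275). My mask picked the box instead, so I'm restricting the region. I'm also triangulating the height against the top view.

```bash
cat > w2.py <<'E'
from h import *
st=readout.get_state(); c=cam("wrist",st); p=np.load("pics/w1.npz")["p"]
hsv=cv2.cvtColor(p,cv2.COLOR_RGB2HSV); H,S,V=[hsv[...,i] for i in range(3)]
m=(((H<20)|(H>170))&(S>60)&(V>30)&(V<200)).astype(np.uint8)*255
q=big(m,(300,60,345,285))[:,0]; y=q[:,1]
def mid(a,b): s=q[(y>=a)&(y<=b)]; return np.array([(s[:,0].min()+s[:,0].max()+1)/2,(a+b)/2])
print("v",y.min(),y.max())
a,b=mid(85,95),mid(245,255); A,B=plane(c,a,81),plane(c,b,81); e=A-B
print(a,b,A.round(1),B.round(1),"yaw",np.degrees(np.arctan2(e[1],e[0])).round(2))
g=(b-a)/(b-a)[1]
n,t=a+g*(y.min()-a[1]),a+g*(y.max()+1-a[1]); print("ends",plane(c,n,81).round(1),plane(c,t,81).round(1))
T=cam("top"); print("tri",[tri(T,u,c,v)[0].round(1) for u,v in(((379.9,252.5),n),((462.8,239.8),t))])
E
python3 w2.py
```

```text
v 79 196Traceback (most recent call last):
  File "w2.py", line 8, in <module>
    a,b=mid(85,95),mid(245,255); A,B=plane(c,a,81),plane(c,b,81); e=A-B
                   ~~~^^^^^^^^^
  File "w2.py", line 6, in mid
    def mid(a,b): s=q[(y>=a)&(y<=b)]; return np.array([(s[:,0].min()+s[:,0].max()+1)/2,(a+b)/2])
                                                        ~~~~~~~~~~^^
    return umr_minimum(a, axis, None, out, keepdims, initial, where)
ValueError: zero-size array to reduction operation minimum which has no identity
```

```bash
sed -i 's/^q=big.*/m=cv2.morphologyEx(m,cv2.MORPH_CLOSE,np.ones((15,1)));q=big(m,(300,60,345,285))[:,0]; y=q[:,1]/; s/S>60/S>45/; s/V>30/V>20/' w2.py; python3 w2.py; python3 -c "
import numpy as np,cv2;p=np.load('pics/w1.npz')['p'];h=cv2.cvtColor(p,cv2.COLOR_RGB2HSV);print(h[[100,180,198,205,230,250,265],322].tolist())"
```

```text
v 78 268
[322.  90.] [323.5 250. ] [ 510.2 -168.4   81. ] [ 533.2 -331.    81. ] yaw 98.06
ends [ 508.8 -158.3   81. ] [ 536.6 -354.6   81. ]
tri [array([ 508.2, -157.8,   70.7]), array([ 535.1, -348.9,   90.4])]
[[8, 69, 118], [7, 69, 114], [5, 51, 116], [8, 94, 166], [8, 80, 168], [8, 71, 172], [8, 70, 171]]
```

The rib is 198 mm long at z≈81, centred at (522.5,-256.4) with yaw about 97.8°, which matches. I'm descending to mid-rib and closing to feel for the tight dowel.

send_rows --pt "0.016 0.042 0 -0.008 1" --pt "0 0 0.4 0 1" --pt "0 0 0.4 0 1" --pt "0 0 0.4 0 1" --pt "0 0 0.4 0 1" --pt "0 0 0.4 0 1" --pt "0 0 0.4 0 1" --pt "0 0 0.4 0 1" --pt "0 0 0.3 0 1" --pt "0 0 0.2 0 1" --pt "0 0 0.1 0 1" --pt "0 0 0 0 1" --pt "0 0 0 0 1" --force 60

```text
time_s: 5.82
eef_pos: [523.3, -256.7, 61.9]
tcp_rot: [0.0, 0.657, 0.754, 0.0]
ft_force: [0.2, 0.5, 0.2]
gripper_width: 85.7
finger_force: 0.0
```

send_rows --pt "0 0 0 0 0" --pt "0 0 0 0 0" --pt "0 0 0 0 0" --pt "0 0 0 0 0" --pt "0 0 0 0 0" --pt "0 0 0 0 0" --pt "0 0 0 0 0" --pt "0 0 0 0 0" --pt "0 0 0 0 0" --pt "0 0 0 0 0" --pt "0 0 0 0 0" --pt "0 0 0 0 0" --force 60

```text
time_s: 6.82
eef_pos: [522.1, -257.2, 61.6]
tcp_rot: [-0.0, 0.657, 0.754, -0.001]
ft_force: [-3.9, 0.4, 5.8]
gripper_width: 12.6
finger_force: 60.5
```

```bash
cat > s.py <<'E'
from station import readout
s=readout.get_state()
for k in("time_s","eef_pos","ft_force","wrist_torque","gripper_width","finger_force"): print(k,s[k] if not hasattr(s[k],'round') else s[k].round(2) if hasattr(s[k],'shape') else s[k])
E
python3 s.py
```

```text
time_s 6.8167
eef_pos [ 522.09 -257.2    61.57]
ft_force [-3.89  0.42  5.83]
wrist_torque [-0.12  0.99  0.01]
gripper_width 12.55351147794183
finger_force 60.54989397525787
```

send_rows --pt "0 0 -0.01 0 0" --pt "0 0 -0.01 0 0" --pt "0 0 -0.01 0 0" --pt "0 0 0 0 0" --pt "0 0 0 0 0"

```text
time_s: 7.23
eef_pos: [522.1, -257.1, 61.8]
tcp_rot: [-0.001, 0.657, 0.754, -0.001]
ft_force: [-2.8, -4.5, -7.7]
gripper_width: 12.9
finger_force: 58.7
```

```bash
python3 s.py
```

```text
time_s 7.2333
eef_pos [ 522.15 -257.09   61.77]
ft_force [-2.83 -4.47 -7.68]
wrist_torque [-0.86  0.65 -0.02]
gripper_width 12.919865294189082
finger_force 58.748828172683716
```

send_rows --pt "0 0 -0.01 0 0" --pt "0 0 -0.01 0 0" --pt "0 0 -0.01 0 0" --pt "0 0 0 0 0" --pt "0 0 0 0 0"

```text
time_s: 7.65
eef_pos: [522.1, -257.2, 63.0]
tcp_rot: [-0.001, 0.657, 0.754, -0.001]
ft_force: [-2.3, -5.5, -10.2]
gripper_width: 12.5
finger_force: 58.6
```

```bash
python3 s.py
```

```text
time_s 7.65
eef_pos [ 522.14 -257.23   62.95]
ft_force [ -2.26  -5.48 -10.15]
wrist_torque [-0.84  0.58  0.08]
gripper_width 12.450619664522957
finger_force 58.634342551231384
```

The wrist torque is ambiguous because the side force has a lever arm. I'll check which end rose by comparing the top and scene depth with the first frames.

```bash
cat > dd.py <<'E'
from h import *
for n in("top","scene"):
    c=cam(n); o=np.load(f"pics/{n}0.npz"); p,d=vision.grab_frame(n); cv2.imwrite(f"pics/{n}1.png",p[:,:,::-1])
    def pts(p,d):
        hsv=cv2.cvtColor(p,cv2.COLOR_RGB2HSV); m=(hsv[...,1]<40)&(hsv[...,2]>150)&(d>0)
        v,u=np.nonzero(m); z=d[m]; K,pos,Rm=c
        X=np.c_[(u-K[0,2])/K[0,0]*z,-(v-K[1,2])/K[1,1]*z,-z]@Rm.T+pos
        return X
    for nm,X in(("old",pts(o["p"],o["d"])),("new",pts(p,d))):
        r=X[:,:2]-[522.4,-256.4]; a=np.radians(97.6); s=r@[np.cos(a),np.sin(a)]; t=r@[np.sin(a),-np.cos(a)]
        out=[]
        for lo,hi in((-138,-110),(-110,-60),(60,110),(110,138)):
            k=(s>lo)&(s<hi)&(abs(t)<50)&(abs(X[:,2]-56)<12); out.append((int(k.sum()),round(float(np.median(X[k,2])),2) if k.any() else None))
        print(n,nm,out)
E
python3 dd.py
```

```text
top old [(447, 55.23), (698, 55.11), (709, 55.1), (470, 55.15)]
top new [(0, None), (2, 57.81), (690, 57.26), (467, 57.58)]
scene old [(187, 55.98), (289, 55.97), (392, 55.8), (285, 55.69)]
scene new [(156, 56.2), (188, 56.22), (374, 57.62), (277, 58.2)]
```

The neck end rose 2.4 mm and the tail end only 0.25 mm, so the tail dowel is the tight one. I'm lowering it back, letting go and regrasping 80 mm out on the tail side.

send_rows --pt "0 0 0.02 0 0" --pt "0 0 0.02 0 0" --pt "0 0 0.02 0 0" --pt "0 0 0 0 0" --pt "0 0 0 0 1" --pt "0 0 0 0 1" --pt "0 0 0 0 1" --pt "0 0 0 0 1" --pt "0 0 0 0 1" --pt "0 0 0 0 1" --pt "0 0 0 0 1" --pt "0 0 0 0 1" --pt "0 0 0 0 1" --pt "0 0 0 0 1"

```text
time_s: 8.92
eef_pos: [522.9, -257.0, 61.2]
tcp_rot: [-0.0, 0.657, 0.754, 0.0]
ft_force: [-0.2, -0.2, 0.1]
gripper_width: 86.1
finger_force: 0.0
```

send_rows --pt "-0.3 0 0 0 1" --pt "-0.3 0 0 0 1" --pt "-0.3 0 0 0 1" --pt "-0.3 0 0 0 1" --pt "-0.3 0 0 0 1" --pt "-0.1 0 0 0 1" --pt "0 0 0 0 1" --pt "0 0 0 0 1"

```text
time_s: 9.58
eef_pos: [533.5, -336.8, 60.9]
tcp_rot: [-0.0, 0.658, 0.753, 0.0]
ft_force: [-0.1, 0.4, -0.3]
gripper_width: 85.3
finger_force: 0.0
```

```bash
python3 s.py; python3 dd.py
```

```text
time_s 9.5833
eef_pos [ 533.52 -336.76   60.94]
ft_force [-0.06  0.42 -0.32]
wrist_torque [-0.01  0.02 -0.01]
gripper_width 85.28586274873288
finger_force 0.0
top old [(447, 55.23), (698, 55.11), (709, 55.1), (470, 55.15)]
top new [(3, 56.48), (400, 55.22), (697, 55.06), (468, 55.31)]
scene old [(187, 55.98), (289, 55.97), (392, 55.8), (285, 55.69)]
scene new [(123, 55.57), (251, 55.91), (373, 55.78), (291, 55.87)]
```

send_rows --pt "0 -0.02 -0.02 0 1" --pt "0 0 0 0 0" --pt "0 0 0 0 0" --pt "0 0 0 0 0" --pt "0 0 0 0 0" --pt "0 0 0 0 0" --pt "0 0 0 0 0" --pt "0 0 0 0 0" --pt "0 0 0 0 0" --pt "0 0 0 0 0" --pt "0 0 0 0 0" --pt "0 0 0 0 0" --pt "0 0 0 0 0" --force 110

```text
time_s: 10.77
eef_pos: [533.0, -336.3, 62.7]
tcp_rot: [0.0, 0.657, 0.754, 0.0]
ft_force: [0.2, 1.6, 6.0]
gripper_width: 11.6
finger_force: 108.2
```

send_rows --pt "0 0 -0.01 0 0" --pt "0 0 -0.01 0 0" --pt "0 0 -0.01 0 0" --pt "0 0 -0.01 0 0" --pt "0 0 -0.01 0 0" --pt "0 0 -0.01 0 0" --pt "0 0 -0.01 0 0" --pt "0 0 -0.01 0 0" --pt "0 0 0 0 0" --pt "0 0 0 0 0"

```text
time_s: 11.6
eef_pos: [532.7, -335.9, 63.7]
tcp_rot: [-0.001, 0.657, 0.754, 0.0]
ft_force: [7.5, -1.8, -16.5]
gripper_width: 11.6
finger_force: 107.6
```

```bash
python3 s.py; python3 dd.py
```

```text
time_s 11.6
eef_pos [ 532.66 -335.85   63.7 ]
ft_force [  7.45  -1.82 -16.52]
wrist_torque [-0.42 -1.38  0.08]
gripper_width 11.618153310998204
finger_force 107.62963771820068
top old [(447, 55.23), (698, 55.11), (709, 55.1), (470, 55.15)]
top new [(8, 57.41), (310, 56.04), (697, 56.38), (471, 56.52)]
scene old [(187, 55.98), (289, 55.97), (392, 55.8), (285, 55.69)]
scene new [(106, 56.85), (244, 57.14), (373, 57.0), (292, 57.31)]
```

It is rising level, about 1 mm at both ends. I'll ease off the small side force and keep lifting in slow steps.

send_rows --pt "0 0.02 -0.01 0 0" --pt "0 0 -0.01 0 0" --pt "0 0 -0.015 0 0" --pt "0 0 -0.015 0 0" --pt "0 0 -0.015 0 0" --pt "0 0 -0.015 0 0" --pt "0 0 -0.015 0 0" --pt "0 0 -0.015 0 0" --pt "0 0 -0.015 0 0" --pt "0 0 0 0 0"

```text
time_s: 12.53
eef_pos: [532.7, -335.8, 69.2]
tcp_rot: [-0.002, 0.657, 0.754, -0.0]
ft_force: [5.0, -2.5, -18.4]
gripper_width: 11.5
finger_force: 107.6
```

```bash
python3 s.py; python3 dd.py|grep new
```

```text
time_s 12.5333
eef_pos [ 532.75 -335.77   69.21]
ft_force [  5.01  -2.48 -18.37]
wrist_torque [-0.59 -1.15  0.14]
gripper_width 11.453256064278385
finger_force 107.59976506233215
top new [(5, 62.57), (319, 61.49), (702, 62.37), (475, 62.29)]
scene new [(114, 62.07), (247, 62.62), (380, 62.86), (290, 63.25)]
```

send_rows --pt "0 0.01 -0.02 0 0" --pt "0 0 -0.02 0 0" --pt "0 0 -0.02 0 0" --pt "0 0 -0.02 0 0" --pt "0 0 -0.02 0 0" --pt "0 0 -0.02 0 0" --pt "0 0 -0.02 0 0" --pt "0 0 -0.02 0 0" --pt "0 0 -0.02 0 0" --pt "0 0 -0.02 0 0" --pt "0 0 0 0 0"

```text
time_s: 13.55
eef_pos: [532.8, -335.7, 79.6]
tcp_rot: [-0.002, 0.657, 0.754, -0.0]
ft_force: [2.8, -2.8, -17.7]
gripper_width: 11.6
finger_force: 108.2
```

```bash
python3 s.py; sed -i 's/abs(X\[:,2\]-56)<12/abs(X[:,2]-Z)<12/; s/^from h.*/from h import *\nimport sys; Z=float(sys.argv[1])/' dd.py; python3 dd.py 72|grep new
```

```text
time_s 13.55
eef_pos [ 532.84 -335.73   79.58]
ft_force [  2.85  -2.8  -17.66]
wrist_torque [-0.55 -0.6   0.14]
gripper_width 11.552345381260926
finger_force 108.19358110427856
top new [(3, 72.58), (325, 71.98), (715, 72.2), (507, 72.29)]
scene new [(118, 72.69), (255, 73.14), (393, 73.34), (299, 73.26)]
```

send_rows --pt "0 0 -0.02 0 0" --pt "0 0 -0.02 0 0" --pt "0 0 -0.02 0 0" --pt "0 0 -0.02 0 0" --pt "0 0 -0.02 0 0" --pt "0 0 -0.02 0 0" --pt "0 0 -0.02 0 0" --pt "0 0 -0.02 0 0" --pt "0 0 -0.02 0 0" --pt "0 0 -0.02 0 0" --pt "0 0 -0.02 0 0" --pt "0 0 -0.02 0 0" --pt "0 0 -0.02 0 0" --pt "0 0 -0.02 0 0" --pt "0 0 0 0 0"

```text
time_s: 14.9
eef_pos: [535.2, -336.1, 97.8]
tcp_rot: [0.001, 0.657, 0.754, 0.0]
ft_force: [-3.7, 2.7, -4.5]
gripper_width: 11.5
finger_force: 109.9
```

send_rows --pt "0 0 -0.02 0 0" --pt "0 0 -0.02 0 0" --pt "0 0 -0.02 0 0" --pt "0 0 -0.02 0 0" --pt "0 0 -0.02 0 0" --pt "0 0 -0.02 0 0" --pt "0 0 -0.03 0 0" --pt "0 0 -0.03 0 0" --pt "0 0 -0.04 0 0" --pt "0 0 -0.05 0 0" --pt "0 0 -0.05 0 0" --pt "0 0 -0.05 0 0" --pt "0 0 -0.05 0 0" --pt "0 0 0 0 0" --pt "0 0 0 0 0"

```text
time_s: 16.15
eef_pos: [534.5, -336.3, 117.8]
tcp_rot: [0.0, 0.657, 0.754, 0.0]
ft_force: [-1.2, 0.3, -3.6]
gripper_width: 11.1
finger_force: 110.0
```

```bash
python3 s.py;  python3 dd.py 106|grep new
```

```text
time_s 16.15
eef_pos [ 534.46 -336.26  117.81]
ft_force [-1.16  0.31 -3.58]
wrist_torque [-0.34 -0.   -0.04]
gripper_width 11.117776587221364
finger_force 109.96530175209045
top new [(2, 109.54), (372, 110.22), (784, 108.82), (533, 108.5)]
scene new [(115, 110.86), (259, 110.98), (406, 109.29), (319, 109.1)]
```

It is clear of both dowels: the underside has risen about 54 mm, tilted about 0.5°. Now I raise it and carry it to the pad.

send_rows --pt "0 0 -0.1 0 0" --pt "0 0 -0.25 0 0" --pt "0 0 -0.3 0 0" --pt "0 0 -0.3 0 0" --pt "0 0 -0.3 0 0" --pt "0 0 -0.25 0 0" --pt "0 0 -0.1 0 0" --pt "0.12 0.04 0 0 0" --pt "0.25 0.08 0 0 0" --pt "0.4 0.12 0 0 0" --pt "0.4 0.12 0 0 0" --pt "0.4 0.12 0 0 0" --pt "0.4 0.12 0 0 0" --pt "0.4 0.12 0 0 0" --pt "0.4 0.12 0 0 0" --pt "0.4 0.12 0 0 0" --pt "0.4 0.12 0 0 0" --pt "0.4 0.12 0 0 0" --pt "0.4 0.12 0 0 0" --pt "0.4 0.12 0 0 0"

```text
time_s: 17.92
eef_pos: [571.9, -87.5, 196.1]
tcp_rot: [-0.001, 0.657, 0.754, -0.0]
ft_force: [0.6, -0.5, -4.1]
gripper_width: 10.7
finger_force: 109.9
```

send_rows --pt "0.4 0.12 0 0 0" --pt "0.4 0.12 0 0 0" --pt "0.4 0.12 0 0 0" --pt "0.4 0.12 0 0 0" --pt "0.4 0.12 0 0 0" --pt "0.4 0.12 0 0 0" --pt "0.4 0.12 0 0 0" --pt "0.4 0.12 0 0 0" --pt "0.4 0.12 0 0 0" --pt "0.4 0.12 0 0 0" --pt "0.4 0.12 0 0 0" --pt "0.4 0.12 0 0 0" --pt "0.4 0.12 0 0 0" --pt "0.35 0.1 0 0 0" --pt "0.1 0.03 0 0 0" --pt "0 0 0 0 0"

```text
time_s: 19.25
eef_pos: [616.7, 203.5, 195.9]
tcp_rot: [-0.001, 0.656, 0.755, -0.001]
ft_force: [-0.1, -0.5, -4.4]
gripper_width: 11.5
finger_force: 110.0
```

send_rows --pt "0 0 0 -0.025 0" --pt "0 0 0 -0.05 0" --pt "0 0 0 -0.07 0" --pt "0 0 0 -0.07 0" --pt "0 0 0 -0.07 0" --pt "0 0 0 -0.07 0" --pt "0 0 0 -0.07 0" --pt "0 0 0 -0.07 0" --pt "0 0 0 -0.08 0" --pt "0 0 0 -0.08 0" --pt "0 0 0 -0.08 0" --pt "0 0 0 -0.08 0" --pt "0 0 0 -0.08 0" --pt "0 0 0 -0.08 0" --pt "0 0 0 -0.08 0" --pt "0 0 0 -0.08 0" --pt "0 0 0 -0.08 0" --pt "0 0 0 -0.07 0" --pt "0 0 0 -0.04 0" --pt "0 0 0 0 0"

```text
time_s: 20.92
eef_pos: [617.6, 200.5, 197.0]
tcp_rot: [-0.001, 0.023, 1.0, -0.0]
ft_force: [-0.2, -0.0, -4.6]
gripper_width: 11.4
finger_force: 110.0
```

```bash
python3 s.py; python3 - <<'E'
from h import *
st=readout.get_state(); Rt=quat(st["tcp_rot"]).as_matrix(); print("yaw",np.degrees(np.arctan2(Rt[1,0],Rt[0,0])))
for n in("scene","top"):
    p,d=vision.grab_frame(n); cv2.imwrite(f"pics/{n}3.png",p[:,:,::-1]); np.savez(f"pics/{n}3.npz",p=p,d=d)
E
```

```text
time_s 20.9167
eef_pos [617.64 200.46 197.  ]
ft_force [-0.23 -0.02 -4.61]
wrist_torque [-0.06 -0.34  0.  ]
gripper_width 11.359901251899334
finger_force 109.96542692184448
yaw 177.34172611255497
```

View pics/scene3.png

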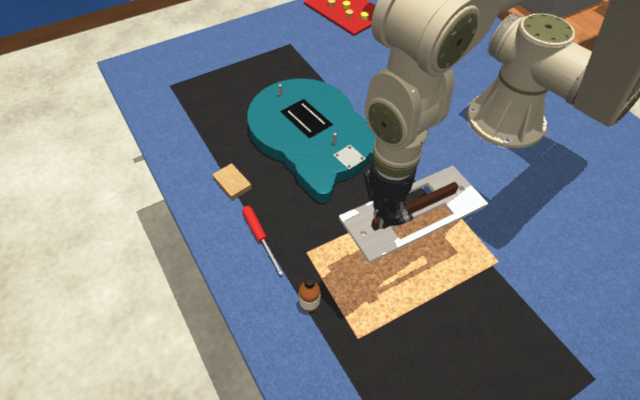

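The template hangs level over the pad, rib at about (440,195) in the scene view, with the gripper near the tail end (390,205). I'll measure its centre, yaw and tilt from depth before lowering.

```bash
cat > f.py <<'E'
from h import *
import sys
n,lo,hi,f=sys.argv[1],float(sys.argv[2]),float(sys.argv[3]),sys.argv[4]
if f=="new":
    p,d=vision.grab_frame(n); cv2.imwrite(f"pics/{n}9.png",p[:,:,::-1])
else: o=np.load(f); p,d=o["p"],o["d"]
K,pos,Rm=cam(n); hsv=cv2.cvtColor(p,cv2.COLOR_RGB2HSV)
v,u=np.nonzero((d>0)&(hsv[...,1]<60)&(hsv[...,2]>100)); z=d[v,u]
X=np.c_[(u-K[0,2])/K[0,0]*z,-(v-K[1,2])/K[1,1]*z,-z]@Rm.T+pos
k=(X[:,2]>lo)&(X[:,2]<hi)&(X[:,0]>330)&(X[:,0]<760)&(X[:,1]>70)&(X[:,1]<350); X=X[k]
a=np.linalg.lstsq(np.c_[X[:,:2]-[538,211],np.ones(len(X))],X[:,2],rcond=None)[0]
e=np.c_[X[:,:2]-[538,211],np.ones(len(X))]@a-X[:,2]; g=abs(e)<4; a=np.linalg.lstsq(np.c_[X[g,:2]-[538,211],np.ones(g.sum())],X[g,2],rcond=None)[0]
print(len(X),g.sum(),"slopes deg",np.degrees(a[:2]).round(2),"top z at pad centre",a[2].round(1))
print(cv2.minAreaRect(X[g][:,:2].astype(np.float32)))
E
python3 f.py scene 195 220 pics/scene3.npz; python3 f.py scene 180 215 pics/scene3.npz;python3 f.py top 180 215 pics/top3.npz
```

```text
41 19 slopes deg [-1.88 -8.79] top z at pad centre 208.7
((548.9921264648438, 207.068115234375), (36.316688537597656, 180.19097900390625), 83.739990234375)
4075 3831 slopes deg [ 0.41 -0.11] top z at pad centre 189.3
((538.2645874023438, 203.10299682617188), (116.86793518066406, 286.37872314453125), 87.1801986694336)
3871 3723 slopes deg [ 0.4  -0.05] top z at pad centre 189.0
((535.4182739257812, 204.90493774414062), (115.23079681396484, 283.9866638183594), 87.38619232177734)
```

Centre (537,204), tilt 0.4°, and the underside is at z≈179. I shift 7 mm in y and lower it, slowly near the end.

send_rows --pt "0 0.07 0 0 0" --pt "0 0.07 0 0 0" --pt "0 0 0.15 0 0" --pt "0 0 0.3 0 0" --pt "0 0 0.35 0 0" --pt "0 0 0.35 0 0" --pt "0 0 0.35 0 0" --pt "0 0 0.35 0 0" --pt "0 0 0.35 0 0" --pt "0 0 0.3 0 0" --pt "0 0 0.25 0 0" --pt "0 0 0.2 0 0" --pt "0 0 0.15 0 0" --pt "0 0 0.1 0 0" --pt "0 0 0.06 0 0" --pt "0 0 0.03 0 0" --pt "0 0 0 0 0" --pt "0 0 0 0 0"

```text
time_s: 22.52
eef_pos: [619.1, 208.4, 33.8]
tcp_rot: [0.001, 0.023, 1.0, 0.0]
ft_force: [0.2, -0.2, -4.6]
gripper_width: 11.3
finger_force: 110.0
```

```bash
python3 s.py; python3 f.py scene 10 40 new
```

```text
time_s 22.5167
eef_pos [619.13 208.42  33.75]
ft_force [ 0.23 -0.22 -4.65]
wrist_torque [-0.03 -0.34 -0.03]
gripper_width 11.282014225200633
finger_force 109.99082207679749
3296 3076 slopes deg [ 0.57 -0.1 ] top z at pad centre 25.9
((539.9872436523438, 211.2119598388672), (116.7467269897461, 285.78729248046875), 87.57530212402344)
```

Centre (540,211), with the underside about 8 mm above the pad. Now the last stretch, until it touches.

send_rows --pt "0 0 0.03 0 0" --pt "0 0 0.03 0 0" --pt "0 0 0.03 0 0" --pt "0 0 0.02 0 0" --pt "0 0 0.02 0 0" --pt "0 0 0.01 0 0" --pt "0 0 0 0 0" --pt "0 0 0 0 0"

```text
time_s: 23.23
eef_pos: [618.6, 208.3, 26.2]
tcp_rot: [0.0, 0.023, 1.0, 0.0]
ft_force: [-0.9, 0.0, -3.6]
gripper_width: 11.6
finger_force: 110.1
```

```bash
python3 s.py
```

```text
time_s 23.2333
eef_pos [618.64 208.32  26.18]
ft_force [-0.88  0.   -3.63]
wrist_torque [-0.05 -0.13 -0.  ]
gripper_width 11.579613663970974
finger_force 110.07291555404663
```

The low end is just touching. I'll go down another 1.5 mm or so, then release.

send_rows --pt "0 0 0.01 0 0" --pt "0 0 0.01 0 0" --pt "0 0 0.01 0 0" --pt "0 0 0 0 0" --pt "0 0 0 0 0"

```text
time_s: 23.65
eef_pos: [618.7, 208.3, 25.6]
tcp_rot: [0.0, 0.023, 1.0, 0.0]
ft_force: [-2.8, -1.3, 6.2]
gripper_width: 11.4
finger_force: 111.3
```

```bash
python3 s.py;python3 f.py scene 5 40 new
```

```text
time_s 23.65
eef_pos [618.7  208.31  25.64]
ft_force [-2.83 -1.29  6.16]
wrist_torque [-0.15  0.63 -0.01]
gripper_width 11.397287039387402
finger_force 111.32157325744629
3291 3047 slopes deg [ 0.01 -0.02] top z at pad centre 18.5
((539.1567993164062, 210.94020080566406), (115.72339630126953, 286.0074462890625), 87.2207260131836)
```

It lies flat, with the top at 18.5 (expected 18). Releasing and retreating straight up.

send_rows --pt "0 0 0 0 1" --pt "0 0 0 0 1" --pt "0 0 0 0 1" --pt "0 0 0 0 1" --pt "0 0 0 0 1" --pt "0 0 0 0 1" --pt "0 0 0 0 1" --pt "0 0 0 0 1" --pt "0 0 0 0 1" --pt "0 0 0 0 1" --pt "0 0 -0.1 0 1" --pt "0 0 -0.2 0 1" --pt "0 0 -0.4 0 1" --pt "0 0 -0.5 0 1" --pt "0 0 -0.5 0 1" --pt "0 0 -0.5 0 1" --pt "0 0 -0.3 0 1" --pt "0 0 0 0 1" --pt "0 0 0 0 1" --pt "0 0 0 0 1"

```text
time_s: 25.37
eef_pos: [618.2, 208.2, 149.2]
tcp_rot: [-0.0, 0.023, 1.0, -0.0]
ft_force: [-0.7, 0.2, -1.1]
gripper_width: 84.9
finger_force: 0.0
```

```bash
python3 s.py;python3 f.py scene 5 40 new
```

```text
time_s 25.3667
eef_pos [618.24 208.21 149.19]
ft_force [-0.72  0.18 -1.14]
wrist_torque [-0.04 -0.01 -0.01]
gripper_width 84.93331503829737
finger_force 0.0
3587 3313 slopes deg [ 0.03 -0.11] top z at pad centre 18.5
((539.572021484375, 210.965576171875), (116.53651428222656, 285.86041259765625), 87.61666107177734)
```

View pics/scene9.png

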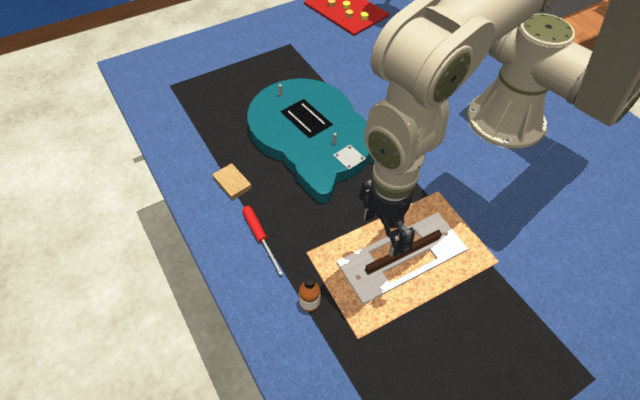

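The template lies flat and rib up in the middle of the pad, around (405,257). The gripper is clear above it, and the box (232,181), screwdriver (262,240) and bottle (309,296) have not moved.

```bash
python3 -c "
from station import env; print(env.sign_off())"
```

```text
the job is handed in; nothing more can be done
None
```

I handed the job in. The template came off level from its tight tail-end dowel and now lies flat, rib up and released, within about 2 mm of the pad's centre by the cameras. The bystanders look unmoved and the robot finished at about 25 s; the hand-in returned no verdict.

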